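Scan the catch plate and slide it out to the red mark

ROBOT

A 6-joint arm with a two-finger parallel gripper is mounted at the origin on the work surface. World frame = base frame: x ahead of the robot, y to its left, z up, the work surface at z = 0. Lengths are in m, angles in rad, forces in N, time in s.
With the tool pointing down it reaches from about 0.375 to 0.9 m from the base axis. Payload 3.1 kg.
Tool frame: the origin (TCP) lies midway between the tips of the shut fingers; the grasp point (between the pads) lies 19 mm behind it; z points along the fingers, y is the line along which they close (so a half turn about z gives the same grasp; the last joint's range is limited). The gripper opens to 85 mm and grips with 20 to 120 N. Pads are 22 mm wide; open, the fingers measure 114 mm over their backs; the gripper's body (76 mm by 85 mm) begins 54 mm behind the grasp point. The pads swing forward as they close: fully open they stand 13 mm farther back than shut.
Start: joints at [-1.486, 0.527, 1.433, -0, 1.181, -0.178], TCP at [0.163, -0.603, 0.231] pointing down, gripper open.
Joint ranges: [-3.08, 3.08], [-0.75, 2.2], [0.22, 2.44], [-1.43, 4.57], [0, 2.65], [-2.85, 2.85]. Speed limits (rad/s): [2.79, 2.79, 3.14, 3.14, 3.14, 3.14].

INTERFACE

Orientations are given as a unit quaternion [x, y, z, w].
In Python, from station import manip gives the robot as it stands.
- The arm moves only by the tool step_arm, never from a script. Its argument "targets" is text: rows parted by semicolons, each of 4 numbers parted by spaces: the shift along the tool's x, y, z in mm, then the turn about the tool's z in degrees. A call has 1 to 12 rows; each row is the pose to reach, as a shift and turn from the pose commanded when the call began, along the tool's axes at that moment; what a row does not reach only later rows make up. A row lasts 1/10 s, in which the tool goes at most 50 mm and 8.59 degrees, less where a joint would pass 70% of its speed; a pose out of reach is approached as far as the arm can. A call with a gripper value outside its range is refused whole. "gripper" is the closure, from 0 (fully open) to 1 (shut), set as the call begins (left out, the last holds). The fingers move at their own pace and stop on an object; "squeeze" is the grip in N (left out, the last holds). Time passes only in rows, so rows that repeat a pose let the fingers close. It gives the time, the measured TCP pose, the force, the opening and the grip force at its end, in the units of the state.
- manip.sense(): the state, without advancing time (a new reading comes with each control period).
- manip.snapshot(name): name is "side" or "top"; returns the picture (480x640x3 uint8, red, green, blue); there is no depth.
- manip.get_calibration(name): a dict with "fov_y" (degrees; the focal length in pixels is half the picture's height over the tangent of half this angle, whatever the lens; pixels are square), "cx", "cy" (the principal point, pixels), "k1" (the pictures are not rectified: a ray, as slopes to the right and down, at radius r is drawn at 1 + k1 r^2 times it, then the intrinsics apply), "extrinsics" (4x4, takes a point from camera to world coordinates). Camera axes: x right, y down, z forward; pixel columns grow to the right and rows downward; lengths in m; the calibration is good to about 2 mm. A picture is of the moment at which its call begins. get_calibration takes no time and is no camera call.
- manip.sign_off(): hands the job in; it is judged then, once.
Trained networks look in the newest picture that a camera, given by its name, has taken for a name from the list of things; names that differ only in an ending like _2 or _b are one class to them, and where a whole thing is asked for, a point or a joint stands for the part that bears it (a point fixed in the world has none). Each returns a list of dicts, best first, with "p" (0 to 1); they miss things now and then, are a little off and sometimes report something else, mostly with a low value. They report only what shows in the picture. A call takes as long as a camera call.
- manip.recognise(camera, query): "position" ([column, row] in pixels, amid what is visible of it).
- manip.masks_of(camera, query): "pixels" (480x640 bool, what is visible of it) and "position" ([column, row] in pixels, amid what is visible of it).
- manip.mark_of(camera, query): "position" ([column, row] in pixels: a listed point, or the origin of a listed thing).
The state is a dict: "t": time; "q": joint angles; "qd": joint speeds; "tau": joint torques, N m; "tcp_pos": TCP position; "tool_rot": TCP orientation; "force": force on the tool from outside, world axes, zero at the start; "ft_torque": the same for the moment, N m; "finger_gap": opening from 0.0 (shut) to 1.0 (fully open); "gripper_force": force on a finger pad.
Only numpy, scipy, OpenCV 4.12 (cv2) and the standard library are available. Lean on these libraries where they do the work, as an engineer would, in place of code of your own. Each camera call takes 0.05 s, during which the arm holds its last target. There are 200 camera calls.

TASK

Take the scanner out of its dock and hold it steady for about two seconds roughly 8 cm above the barcode label on the metal catch plate, looking at the label, then stand it upright back in its dock and let go of it. Then, by its black grip, slide the plate straight out over the edge of its stand, without lifting it off or letting it tip, until its outer edge is level with the red pointer; it would tip over there on its own, so finish while still holding it flat and still on the stand. Do not shift the plate before the scan is done and the scanner is back, do not let it rest against the pointer, and leave the jars and the bottle where they are.

Things in the scene. Friction and masses are not known exactly. Their poses are not given: they have to be found in the camera images.
- stand: fixed low grey and steel stand, 150 (x) x 220 (y) x 90 mm high, flat open top without rims. Origin at the centre of its underside, z up. The plate slides out over its -y edge (y = -110 mm); the outward direction is the stand's -y
- plate: loose aluminium catch plate, 130 (x) x 300 (y) x 6 mm, about 0.6 kg (0.45 to 0.8), lying on the stand with the same axes as the stand. Origin at the centre of its underside. Outer end at -y, with a fixed orange dish (84 mm across, top 26 mm above the underside, centred at y = -98 mm); black grip at +y. Its centre of mass lies about 10 mm towards -y from its origin, so at the mark it tips over the stand's edge unless it is held
- plate_grip (a point): centre of the plate's upright black grip, a solid block fixed on the plate: 60 (x) x 16 (y) x 45 mm tall, from 6 to 51 mm above the plate's underside; the point is 28.5 mm above the underside, 110 mm towards +y of the plate's origin; axes as the plate. Graspable from above across its 16 mm
- plate_edge (a point): middle of the plate's outer (-y) edge, half-way up its thickness, 150 mm from the plate's origin; axes as the plate
- label (a point): centre of the white label with black bars (56 x 34 mm) on the plate's top face, at the middle of the plate; z up
- gauge: fixed pointer post beside the plate's path, with the stand's axes: dark round foot, thin steel rod and a red blade on top. Origin on the bench surface below the blade's tip; the blade runs from there 55 mm to +x, is 6 mm thick in y and reaches from 93 to 107 mm above the bench
- mark (a point): tip of the red blade nearest the plate, in the middle of its thickness, 100 mm above the bench, about 20 mm clear of the plate's +x side; same axes as the stand. The plate's outer edge has to come to the same y (in these axes) as this point
- dock: fixed grey open-topped dock, outside 68 (x) x 78 (y) x 30 mm high, walls and floor 5 mm thick (inside 58 x 68 mm), on a thin black foot 90 x 100 mm. Origin at the centre of its underside, z up
- scanner: loose handheld scanner, 160 g, standing upright in the dock: blue head 40 (x) x 50 (y) mm, 35 mm high, below a white handle 30 (x) x 34 (y) mm that reaches from 33 to 115 mm above the underside. Origin at the centre of its underside, z up, axes as the dock at the start
- scanner_mid (a point): middle of the scanner, 57.5 mm above its underside on its centre line; axes as the scanner. 62.5 mm above the bench when docked
- scanner_lens (a point): centre of the scanner's red window in its underside; it looks straight down along the scanner's own -z
- jar_yellow: white jar with a yellow cap, 68 mm across, 105 mm tall; a bystander, origin at its underside
- jar_red: small white jar with a red cap, 48 mm across, 55 mm tall; the plate may pass over it; a bystander, origin at its underside
- bottle_amber: amber bottle, 50 mm across, 100 mm tall; a bystander, origin at its underside

How it is judged:
On the way, in this order (a step that is already met when the one before it is completed fails the run):
1. the scanner is held over the plate's label, looking at its centre (within 18 mm) from 40 to 140 mm, steady for 1 s, the plate not yet shifted (x of label in the frame of scanner_lens between -0.018 and 0.018 m and y of label in the frame of scanner_lens between -0.018 and 0.018 m and z of label in the frame of scanner_lens between -0.14 and -0.04 m and linear speed of scanner below 0.03 m/s and angular speed of scanner below 0.3 rad/s and distance of plate_grip from where it was at the start of the episode below 0.012 m), for 1 s.
2. the scanner stands upright back in its dock, let go, the plate still not shifted (x of scanner_mid in the frame of dock between -0.016 and 0.016 m and y of scanner_mid in the frame of dock between -0.016 and 0.016 m and z of scanner_mid in the frame of dock below 0.07 m and angle between scanner_mid's own z axis and vertical below 0.12 rad and contact force between scanner and the arm below 0.1 N and contact force between scanner and the fingers below 0.1 N and linear speed of scanner below 0.03 m/s and distance of plate_grip from where it was at the start of the episode below 0.012 m), for 0.2 s.
At the end, for the whole second after the job is handed in: The plate's outer edge is level with the red mark to within 9 mm, the plate lies straight (within 0.14 rad and 25 mm sideways) and flat (within 0.06 rad) on the stand, at rest, not touching the gauge, and is still held by the robot; the scanner stands in its dock, released (y of plate_edge in the frame of mark between -0.009 and 0.009 m and x of plate_edge in the frame of stand between -0.025 and 0.025 m and angle between the y axis of plate and the y axis of stand, either way round below 0.14 rad and angle between plate's own z axis and vertical below 0.06 rad and z of plate in the frame of stand between 0.08 and 0.1 m and contact force between plate and stand above 0.5 N and (contact force between plate and the fingers above 1 N or contact force between plate and the arm above 1 N) and contact force between plate and gauge below 0.3 N and linear speed of plate below 0.02 m/s and x of scanner_mid in the frame of dock between -0.016 and 0.016 m and y of scanner_mid in the frame of dock between -0.016 and 0.016 m and z of scanner_mid in the frame of dock below 0.07 m and angle between scanner_mid's own z axis and vertical below 0.12 rad and contact force between scanner and the arm below 0.1 N and contact force between scanner and the fingers below 0.1 N and linear speed of scanner below 0.03 m/s); the arm keeps its last pose, push and grip.
It fails at once if the plate tips (angle between plate's own z axis and vertical above 0.25 rad).
It fails at once if the plate is lifted off the stand (z of plate in the frame of stand above 0.115 m).
It fails at once if a jar or the bottle is shifted by more than 30 mm (distance of any of jar_yellow, jar_red, bottle_amber from where it was at the start of the episode above 0.03 m).
It also fails if it takes over 72 s, if anything falls off the work surface, if the arm or the gripper's body presses on something with over 40 N, if the wrist force passes 120 N, or if a joint passes its speed limit or range.

## Working session

There is one attempt and no reset: what is moved stays moved. The work goes in short steps, Python scripts to look and compute and a tool call to move; the robot and the scene stay as the last step left them, time stands still between calls to the robot, and variables do not carry over. Pictures are saved under pics/ and viewed, at most 10 in all, crops included, and the job is handed in when it is done.

Besides the shell and the picture viewer there is one more tool, called after "Call:" as a command line: name --argument value ..., lists and objects as JSON in quotes. step_arm: Moves the arm, as the interface text tells. Its arguments: {"type":"object","properties":{"targets":{"type":"string"},"gripper":{"type":"number"},"squeeze":{"type":"number"}},"required":["targets"]}

```bash
mkdir -p pics; cat > h.py <<'E'
import numpy as np, cv2
from station import manip
from scipy.spatial.transform import Rotation as R
def cal(n):
    c=manip.get_calibration(n); f=240/np.tan(np.radians(c["fov_y"])/2)
    return f,c["cx"],c["cy"],c["k1"],np.array(c["extrinsics"])
def ray(n,p):
    f,cx,cy,k,E=cal(n); d=np.array([(p[0]-cx)/f,(p[1]-cy)/f]); u=d.copy()
    for _ in range(30): u=d/(1+k*(u@u))
    return E[:3,3],E[:3,:3]@np.array([u[0],u[1],1])
def onz(n,p,z):
    o,d=ray(n,p); return o+d*(z-o[2])/d[2]
def tri(ps):
    A=np.zeros((3,3));b=np.zeros(3)
    for n,p in ps.items():
        o,d=ray(n,p);d=d/np.linalg.norm(d);M=np.eye(3)-np.outer(d,d);A+=M;b+=M@o
    return np.linalg.solve(A,b)
def proj(n,X):
    f,cx,cy,k,E=cal(n); c=E[:3,:3].T@(np.array(X)-E[:3,3]); u=c[:2]/c[2]; u=u*(1+k*(u@u)); return u*f+[cx,cy]
def totool(dw):
    s=manip.sense(); return R.from_quat(s["tool_rot"]).inv().apply(dw)*1000
E
python3 - <<'E'
from h import *
np.set_printoptions(precision=4,suppress=True)
for n in("side","top"):
    cv2.imwrite(f"pics/{n}0.png",manip.snapshot(n)[:,:,::-1]); print(n,cal(n)[4][:3,3])
H=dict(label=.096,plate_grip=.1185,plate_edge=.093,mark=.1,scanner_mid=.0625,dock=0,stand=0,jar_yellow=0,jar_red=0,bottle_amber=0)
for q,z in H.items():
    P={}
    for n in("side","top"):
        r=manip.mark_of(n,q)
        if r: P[n]=r[0]["position"]; print(q,n,np.round(P[n],1),round(r[0]["p"],2),onz(n,P[n],z))
    if len(P)==2: print("   tri",tri(P))
s=manip.sense();print(s["t"],s["tcp_pos"],R.from_quat(s["tool_rot"]).as_matrix())
E
```

```text
side [0.2696 0.694  1.0129]
top [0.462  0.0003 1.1625]
label side [279.2 296.4] 0.98 [0.5566 0.1594 0.096 ]
label top [454.2 169.1] 0.58 [ 0.6705 -0.3126  0.096 ]
   tri [ 1.0061 -0.7531 -1.4486]
plate_grip side [246.2 333.9] 0.66 [0.5729 0.2697 0.1185]
plate_grip top [170.  204.6] 0.69 [0.5769 0.2711 0.1185]
   tri [0.5749 0.2703 0.1188]
plate_edge side [315.  245.4] 0.8 [0.5387 0.012  0.093 ]
plate_edge top [296.1 224.9] 0.94 [0.5443 0.0157 0.093 ]
   tri [0.541  0.0148 0.0958]
mark side [318.3 176.8] 0.75 [ 0.6045 -0.1768  0.1   ]
mark top [383.7 193.7] 0.9 [ 0.6132 -0.1635  0.1   ]
   tri [ 0.6055 -0.163   0.1134]
scanner_mid side [315.8 176.5] 0.73 [ 0.6243 -0.2114  0.0625]
scanner_mid top [459.9 238.2] 0.87 [ 0.5274 -0.3359  0.0625]
   tri [ 0.5955 -0.3301 -0.0243]
dock side [363.8 169. ] 0.87 [ 0.5401 -0.3437  0.    ]
dock top [447.6 239.2] 0.78 [ 0.5281 -0.3266  0.    ]
   tri [ 0.53   -0.3184  0.0256]
stand side [286.9 306.5] 0.61 [0.5609 0.1211 0.    ]
stand top [459.1 239.9] 0.44 [ 0.5272 -0.3532  0.    ]
   tri [ 0.6995 -0.5051 -0.8868]
jar_yellow side [309.1 156.3] 0.82 [ 0.6927 -0.3365  0.    ]
jar_yellow top [455.2 169.7] 0.77 [ 0.6879 -0.3431  0.    ]
   tri [ 0.6924 -0.3444 -0.0071]
jar_red side [393.3 276.9] 0.97 [ 0.3695 -0.0366  0.    ]
jar_red top [317.7 309.4] 0.7 [ 0.3642 -0.0359  0.    ]
   tri [ 0.3668 -0.0352  0.0031]
bottle_amber side [360.9 378.1] 0.83 [0.3597 0.2215 0.    ]
bottle_amber top [201.2 314.9] 0.56 [0.3455 0.2229 0.    ]
   tri [0.3527 0.2232 0.0077]
1.1 [ 0.163  -0.6034  0.2313] [[ 0.9654  0.2608  0.    ]
 [ 0.2608 -0.9654 -0.    ]
 [-0.      0.     -1.    ]]
```

View pics/top0.png

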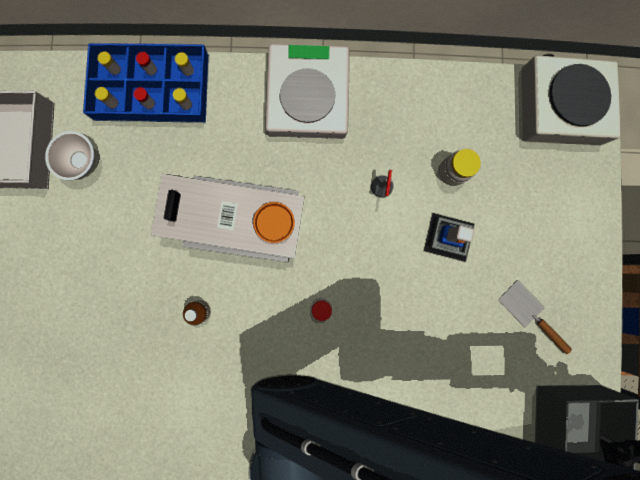

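View pics/side0.png

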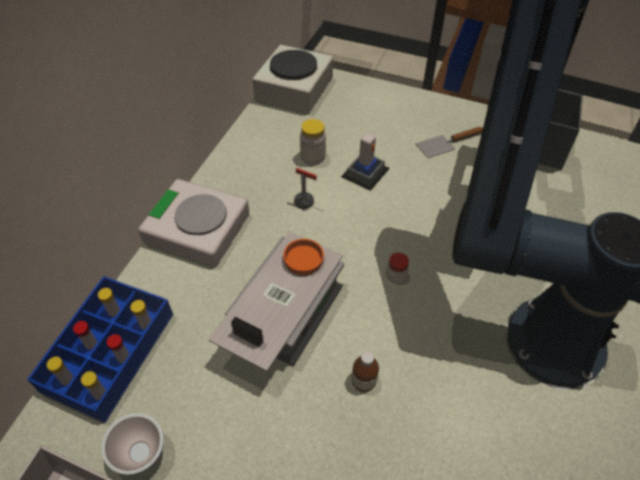

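Top view: the plate spans columns 155–305, with the label at about (227,216), grip at (171,205) and dish at (273,222). The blade tip is near (388,195), the dock near (450,238) and the yellow jar at (463,165). Side view: the scanner handle is at (367,150) and the blade tip at (316,178). The network confused the label in the top view. I'll refine on enlarged crops.

```bash
python3 - <<'E'
from h import *
np.set_printoptions(precision=4,suppress=True)
t=cv2.imread("pics/top0.png");s=cv2.imread("pics/side0.png")
a=cv2.resize(t[150:270,360:490],None,fx=3,fy=5*.6,interpolation=cv2.INTER_CUBIC)
b=cv2.resize(s[120:220,285:400],None,fx=3.4,fy=3.4,interpolation=cv2.INTER_CUBIC)
h=max(a.shape[0],b.shape[0]);c=np.zeros((h,a.shape[1]+b.shape[1],3),np.uint8);c[:a.shape[0],:a.shape[1]]=a;c[:b.shape[0],a.shape[1]:]=b
cv2.imwrite("pics/crop.png",c)
# red blade
for n,im,(x0,x1,y0,y1) in(("top",t,(365,400,160,205)),("side",s,(285,330,160,190))):
    i=im[y0:y1,x0:x1].astype(int);m=(i[:,:,2]>i[:,:,1]+60)&(i[:,:,2]>i[:,:,0]+60)
    p=np.argwhere(m)[:,::-1]+[x0,y0]; r=cv2.minAreaRect(p.astype(np.float32)); print(n,len(p),r)
    for q in cv2.boxPoints(r): print(q,onz(n,q,.107),onz(n,q,.093))
for n in("side","top"):
    r=manip.masks_of(n,"dock")[0]["pixels"];
    q=cv2.minAreaRect(np.argwhere(r)[:,::-1].astype(np.float32));print(n,"dock",q)
    for z in cv2.boxPoints(q): print(z,onz(n,z,0.0))
P={n:manip.recognise(n,"label")[0] for n in("side","top")};print(P, onz("side",P["side"]["position"],.096),onz("top",P["top"]["position"],.096),onz("top",[227,216],.096))
for n in("side","top"):
    r=manip.masks_of(n,"plate")[0];p=np.argwhere(r["pixels"])[:,::-1]
    q=cv2.minAreaRect(p.astype(np.float32));print(n,r["p"],q)
    for z in cv2.boxPoints(q): print(z,onz(n,z,.096))
E
```

```text
top 87 ((388.5000305175781, 182.50001525878906), (3.5107240676879883, 25.465112686157227), 8.530766487121582)
[384.8753 194.8313] [ 0.61   -0.1649  0.107 ] [ 0.6119 -0.1671  0.093 ]
[388.6529 169.6479] [ 0.6625 -0.172   0.107 ] [ 0.6652 -0.1743  0.093 ]
[392.1247 170.1687] [ 0.6617 -0.1792  0.107 ] [ 0.6643 -0.1816  0.093 ]
[388.3472 195.3521] [ 0.6091 -0.1721  0.107 ] [ 0.6111 -0.1744  0.093 ]
side 34 ((305.6233215332031, 172.17124938964844), (18.375459671020508, 1.7556172609329224), 20.556047439575195)
[296.7123 169.7671] [ 0.6577 -0.1736  0.107 ] [ 0.6637 -0.187   0.093 ]
[297.3288 168.1233] [ 0.6585 -0.1793  0.107 ] [ 0.6645 -0.1928  0.093 ]
[314.5343 174.5754] [ 0.6128 -0.1738  0.107 ] [ 0.6181 -0.1873  0.093 ]
[313.9178 176.2192] [ 0.6121 -0.1682  0.107 ] [ 0.6174 -0.1816  0.093 ]
side dock ((365.2049255371094, 170.75408935546875), (32.777442932128906, 39.30732345581055), 39.80556869506836)
[340.0328 175.3606] [ 0.5904 -0.298   0.    ]
[365.1967 145.1639] [ 0.5661 -0.4354  0.    ]
[390.3771 166.1475] [ 0.4777 -0.3803  0.    ]
[365.2131 196.3443] [ 0.5057 -0.2502  0.    ]
top do
[... 321 characters left out ...]
.0], 'p': 0.58}, 'top': {'position': [229.1, 215.9], 'p': 0.84}} [0.5632 0.176  0.096 ] [0.5591 0.1539 0.096 ] [0.5588 0.1582 0.096 ]
side 0.67 ((277.71588134765625, 299.8150634765625), (65.45816802978516, 147.43789672851562), 37.14668655395508)
[207.112  338.8122] [0.6441 0.2954 0.096 ]
[296.1435 221.2906] [ 0.6009 -0.0336  0.096 ]
[348.3197 260.818 ] [0.4587 0.0272 0.096 ]
[259.2882 378.3396] [0.5198 0.3321 0.096 ]
top 0.78 ((227.2738037109375, 215.663818359375), (145.39076232910156, 63.3936882019043), 9.090277671813965)
[150.4836 235.4774] [0.5146 0.3148 0.096 ]
[160.4992 172.8799] [0.645  0.2997 0.096 ]
[304.064  195.8503] [0.6046 0.0009 0.096 ]
[294.0484 258.4478] [0.4751 0.0181 0.096 ]
```

View pics/crop.png

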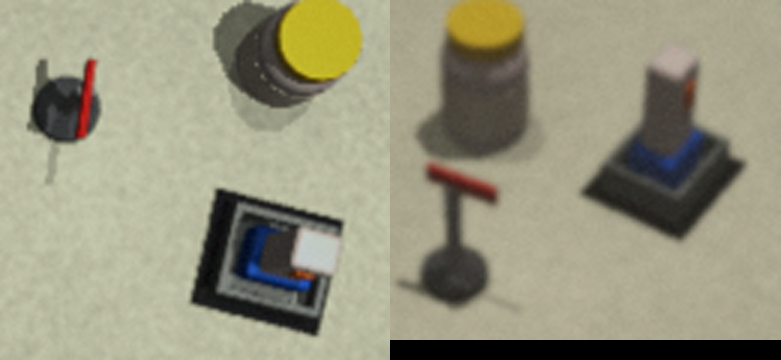

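The crop shows the blade from about (386,170) to (388,195) in the top image, the scanner upright in its dock, and the dock turned by about -12°. The handle top is at (466,234) in the top image and (368,138.5) in the side image.

```bash
python3 - <<'E'
from h import *
np.set_printoptions(precision=4,suppress=True)
P={"top":[466,233.8],"side":[368.2,138.5]}
print(tri(P),[onz(n,P[n],.12) for n in P])
T=np.array([.533,-.331,.23]);print(totool(T-manip.sense()["tcp_pos"]))
E
```

```text
[ 0.5333 -0.3324  0.1159] [array([ 0.5333, -0.331 ,  0.12  ]), array([ 0.5317, -0.3278,  0.12  ])]
[ 428.2171 -166.4163    1.297 ]
```

Call:
step_arm --targets "40 -15 0 3;80 -31 0 6;120 -47 0 9;160 -62 0 12;200 -78 0 15;240 -93 0 18;280 -109 0 21;320 -124 0 24;360 -140 0 27;400 -155 0 27.4;428 -166 0 27.4;428 -166 0 27.4" --gripper 0 --squeeze 40

```text
t: 2.6
tcp_pos: [0.5359, -0.3286, 0.2313]
tool_rot: [0.995, -0.105, 0.001, -0.0]
force: [-0.6, -0.7, 0.2]
finger_gap: 1.002
gripper_force: 0.0
```

```bash
python3 - <<'E'
from h import *
np.set_printoptions(precision=4,suppress=True)
s=manip.sense();print(s["t"],s["tcp_pos"],R.from_quat(s["tool_rot"]).as_matrix()[:,:2],s["force"])
cv2.imwrite("pics/side1.png",cv2.resize(manip.snapshot("side")[80:260,240:480,::-1],None,fx=3,fy=3))
print(totool(np.array([.533,-.331,.076])-s["tcp_pos"]))
E
```

```text
2.6 [ 0.5359 -0.3286  0.2313] [[ 0.9781 -0.2079]
 [-0.2079 -0.9781]
 [ 0.0015 -0.0007]] [-0.5667 -0.6731  0.2255]
[ -2.3464   2.9049 155.3154]
```

View pics/side1.png

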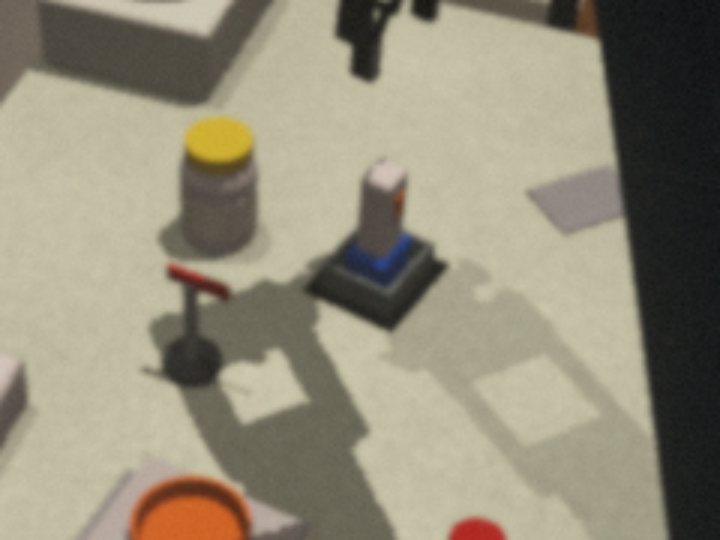

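The side crop shows the fingers above the docked scanner, which still stands upright (handle top near (385,175) in the crop). I descend.

Call:
step_arm --targets "0 0 40 0;0 0 80 0;0 0 110 0;0 0 135 0;0 0 150 0;0 0 155 0;0 0 155 0;0 0 155 0"

```text
t: 3.45
tcp_pos: [0.5335, -0.3324, 0.0776]
tool_rot: [0.994, -0.107, 0.001, 0.001]
force: [-0.0, 0.4, 0.3]
finger_gap: 1.003
gripper_force: 0.0
```

```bash
python3 - <<'E'
from h import *
np.set_printoptions(precision=4,suppress=True)
s=manip.sense();print(s["t"],s["tcp_pos"],s["force"])
cv2.imwrite("pics/c2.png",cv2.resize(manip.snapshot("side")[80:220,300:440,::-1],None,fx=4,fy=4))
E
```

```text
3.45 [ 0.5335 -0.3324  0.0776] [-0.0182  0.3587  0.3033]
```

View pics/c2.png

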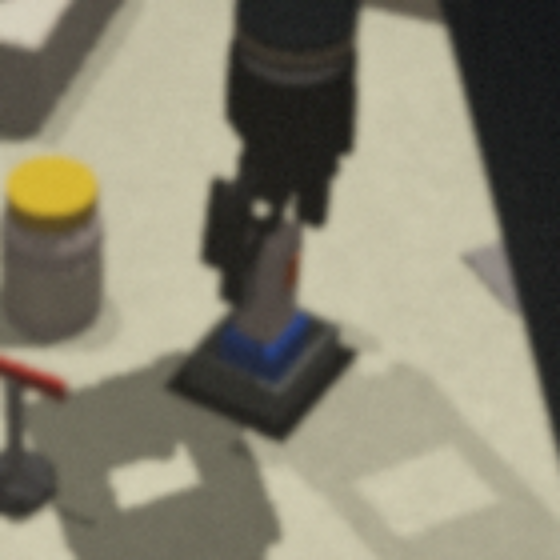

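The side crop shows the handle between the open fingers, near (270,260) in the crop. I close the gripper.

Call:
step_arm --targets "0 0 0 0;0 0 0 0;0 0 0 0;0 0 0 0;0 0 0 0;0 0 0 0;0 0 0 0;0 0 0 0" --gripper 1 --squeeze 40

```text
t: 4.3
tcp_pos: [0.5331, -0.3316, 0.0767]
tool_rot: [0.994, -0.107, 0.0, 0.0]
force: [0.5, 0.5, 4.6]
finger_gap: 0.394
gripper_force: 46.0
```

Call:
step_arm --targets "0 0 -10 0;0 0 -30 0;0 0 -60 0;0 0 -90 0;0 0 -120 0;0 0 -145 0;-2 -10 -165 0;-5 -30 -171 0;-10 -60 -171 0;-15 -95 -171 0;-21 -130 -171 0;-27 -165 -171 0"

```text
t: 5.5
tcp_pos: [0.5403, -0.1616, 0.246]
tool_rot: [0.994, -0.107, -0.002, -0.001]
force: [0.3, 0.1, -1.5]
finger_gap: 0.396
gripper_force: 45.4
```

Call:
step_arm --targets "-6 -40 0 0;-13 -80 0 0;-19 -120 0 0;-26 -160 0 0;-32 -200 0 0;-39 -240 0 0;-45 -275 0 0;-49 -300 0 0;-51 -315 0 0;-51 -320 0 0;-51 -320 0 0;-51 -320 0 0"

```text
t: 6.7
tcp_pos: [0.5597, 0.158, 0.247]
tool_rot: [0.994, -0.107, -0.0, 0.0]
force: [-0.2, 0.4, -1.0]
finger_gap: 0.392
gripper_force: 45.3
```

```bash
python3 - <<'E'
from h import *
np.set_printoptions(precision=4,suppress=True)
s=manip.sense();print(s["t"],s["tcp_pos"],s["tool_rot"],s["force"],s["finger_gap"])
cv2.imwrite("pics/side3.png",manip.snapshot("side")[:,:,::-1]);manip.snapshot("top")
for q in("plate_grip","plate_edge","scanner_lens","scanner_mid"):
    P={}
    for n in("side","top"):
        r=manip.mark_of(n,q)
        if r:P[n]=r[0]["position"];print(q,n,P[n],round(r[0]["p"],2))
    if len(P)==2:print(tri(P))
E
```

```text
6.7 [0.5597 0.158  0.247 ] [ 0.9942 -0.1074 -0.0003  0.0004] [-0.2488  0.3628 -0.9905] 0.3922826216636294
plate_grip side [246.7, 330.8] 0.94
plate_grip top [171.3, 207.1] 0.72
[0.5719 0.2667 0.1254]
plate_edge side [316.0, 245.0] 0.64
scanner_lens side [276.4, 270.8] 0.89
scanner_lens top [221.4, 211.7] 0.51
[0.559  0.157  0.1775]
scanner_mid side [277.0, 296.4] 0.73
scanner_mid top [217.9, 212.4] 0.46
[0.5594 0.1727 0.1145]
```

View pics/side3.png

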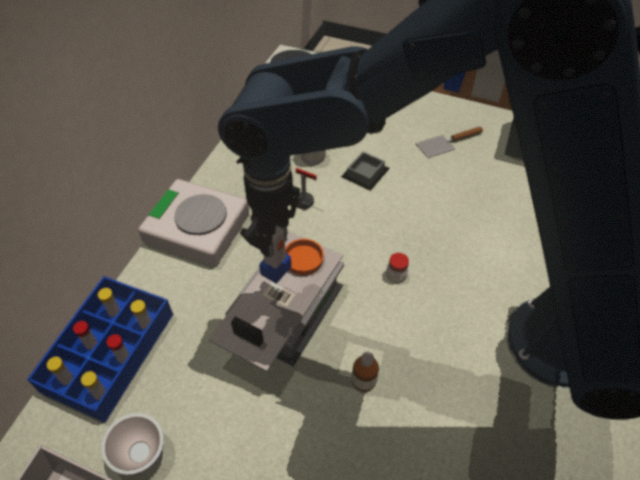

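The scanner hangs over the label: its head is at about (275,268) in the side view and the dock is empty at (366,168). The lens triangulates to (0.559, 0.157, 0.178), 8 cm above the label. I hold here for about 2 s and then return. During the hold I also measure the dock, which is unobstructed now.

Call:
step_arm --targets "0 0 0 0;0 0 0 0;0 0 0 0;0 0 0 0;0 0 0 0;0 0 0 0;0 0 0 0;0 0 0 0;0 0 0 0;0 0 0 0;0 0 0 0;0 0 0 0"

```text
t: 8.4
tcp_pos: [0.5599, 0.159, 0.2473]
tool_rot: [0.994, -0.107, -0.0, -0.0]
force: [0.3, -0.8, -1.9]
finger_gap: 0.393
gripper_force: 45.3
```

Call:
step_arm --targets "0 0 0 0;0 0 0 0;0 0 0 0;0 0 0 0;0 0 0 0;0 0 0 0;0 0 0 0;0 0 0 0"

```text
t: 9.2
tcp_pos: [0.5599, 0.159, 0.2473]
tool_rot: [0.994, -0.107, 0.0, -0.0]
force: [0.1, 0.7, -1.6]
finger_gap: 0.397
gripper_force: 45.3
```

```bash
python3 - <<'E'
from h import *
np.set_printoptions(precision=4,suppress=True)
for n in("side","top"):
    manip.snapshot(n);m=manip.masks_of(n,"dock")[0]["pixels"];p=manip.mark_of(n,"dock")[0]["position"]
    q=cv2.minAreaRect(np.argwhere(m)[:,::-1].astype(np.float32))
    print(n,onz(n,p,0),np.mean([onz(n,z,0.002) for z in cv2.boxPoints(q)],0))
s=manip.sense();print(s["t"],s["tcp_pos"],totool(np.array([.5331,-.3316,.247])-s["tcp_pos"]))
E
```

```text
side [ 0.5396 -0.3337  0.    ] [ 0.5342 -0.3394  0.002 ]
top [ 0.5313 -0.3333  0.    ] [ 0.5337 -0.3284  0.002 ]
9.5 [0.5599 0.159  0.2473] [ 78.1786 485.073    0.3176]
```

Now the exact reverse path back to the original dock position.

Call:
step_arm --targets "2 15 0 0;7 45 0 0;13 80 0 0;19 120 0 0;26 160 0 0;32 200 0 0;39 240 0 0;45 280 0 0;51 320 0 0;58 360 0 0;64 400 0 0;70 435 0 0"

```text
t: 10.7
tcp_pos: [0.5345, -0.284, 0.2474]
tool_rot: [0.994, -0.108, -0.0, 0.0]
force: [0.7, 0.3, -2.6]
finger_gap: 0.397
gripper_force: 45.5
```

Call:
step_arm --targets "5 30 0 0;7 45 0 0;8 50 0 0;8 50 0 0;8 50 0 0;8 50 20 0;8 50 50 0;8 50 80 0;8 50 105 0;8 50 120 0;8 50 120 0;8 50 120 0"

```text
t: 11.9
tcp_pos: [0.5334, -0.3304, 0.1277]
tool_rot: [0.994, -0.106, 0.0, -0.0]
force: [0.7, 0.8, -1.7]
finger_gap: 0.393
gripper_force: 45.3
```

Call:
step_arm --targets "0 0 15 0;0 0 28 0;0 0 38 0;0 0 45 0;0 0 48 0;0 0 50 0;0 0 50 0;0 0 50 0"

```text
t: 12.7
tcp_pos: [0.5332, -0.3317, 0.0777]
tool_rot: [0.994, -0.107, 0.0, 0.0]
force: [-0.6, 0.5, -0.3]
finger_gap: 0.395
gripper_force: 45.3
```

Call:
step_arm --targets "0 0 0 0;0 0 0 0;0 0 0 0;0 0 0 0;0 0 0 0;0 0 0 0;0 0 0 0;0 0 0 0" --gripper 0

```text
t: 13.5
tcp_pos: [0.5329, -0.3315, 0.0773]
tool_rot: [0.994, -0.107, -0.0, -0.0]
force: [-0.8, 0.1, -0.4]
finger_gap: 1.002
gripper_force: 0.0
```

Call:
step_arm --targets "0 0 -10 0;0 0 -30 0;0 0 -60 0;0 0 -95 0;0 0 -130 0;0 0 -160 0;0 0 -170 0;0 0 -170 0;0 0 -170 0"

```text
t: 14.4
tcp_pos: [0.5321, -0.3308, 0.2461]
tool_rot: [0.994, -0.107, -0.001, -0.001]
force: [0.1, -0.5, -0.2]
finger_gap: 0.999
gripper_force: 0.0
```

```bash
python3 - <<'E'
from h import *
np.set_printoptions(precision=4,suppress=True)
s=manip.sense();print(s["t"],s["tcp_pos"],s["force"])
im=manip.snapshot("side");cv2.imwrite("pics/side4.png",cv2.resize(im[80:260,240:480,::-1],None,fx=3,fy=3))
P={}
for n in("side","top"):
    manip.snapshot(n);r=manip.mark_of(n,"scanner_mid");print(n,r[0]["position"],r[0]["p"],onz(n,r[0]["position"],.0625)) if r else 0
G=np.array([.5735,.270,.096+.020]); s=manip.sense();print("to above grip",totool(np.array([.5745,.2700,.249])-s["tcp_pos"]))
E
```

```text
14.4 [ 0.5321 -0.3308  0.2461] [ 0.1409 -0.4605 -0.2427]
side [368.7, 155.0] 0.87 [ 0.5278 -0.3331  0.0625]
top [460.3, 236.5] 0.81 [ 0.5311 -0.3368  0.0625]
to above grip [ -86.7574 -596.2536   -2.2017]
```

View pics/side4.png

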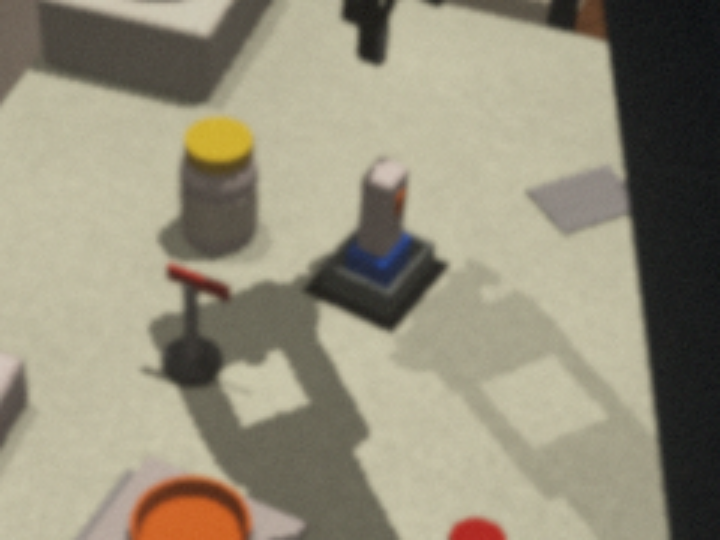

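The side crop shows the scanner upright in the dock (handle top (385,170) in the crop), released. Next I go to the plate grip.

Call:
step_arm --targets "-3 -20 0 0;-9 -60 0 -1;-16 -110 0 -2;-23 -160 0 -3;-31 -210 0 -4;-38 -260 0 -5;-45 -310 0 -5;-52 -360 0 -5;-60 -410 0 -5;-67 -460 0 -5;-74 -510 0 -5;-80 -550 0 -5"

```text
t: 15.85
tcp_pos: [0.5703, 0.2264, 0.2471]
tool_rot: [0.998, -0.063, -0.001, -0.0]
force: [1.7, -0.9, 0.1]
finger_gap: 0.995
gripper_force: 0.0
```

```bash
python3 - <<'E'
from h import *
np.set_printoptions(precision=4,suppress=True)
s=manip.sense();print(s["t"],s["tcp_pos"],R.from_quat(s["tool_rot"]).as_matrix()[:2,0],totool(np.array([.5745,.2700,.107])-s["tcp_pos"]))
E
```

```text
15.85 [0.5703 0.2264 0.2471] [ 0.9921 -0.1255] [ -1.1444 -43.729  140.0926]
```

Call:
step_arm --targets "-2 -30 0 0;-2 -46 0 0;-2 -46 30 0;-2 -46 60 0;-2 -46 90 0;-2 -46 90 0;-2 -46 90 0"

```text
t: 16.55
tcp_pos: [0.5753, 0.2684, 0.1572]
tool_rot: [0.998, -0.064, -0.001, 0.0]
force: [-0.1, 0.4, 0.4]
finger_gap: 1.0
gripper_force: 0.0
```

```bash
python3 - <<'E'
from h import *
np.set_printoptions(precision=4,suppress=True)
s=manip.sense();print(s["t"],s["tcp_pos"],totool(np.array([.5745,.2700,.107])-s["tcp_pos"]))
a=cv2.resize(manip.snapshot("side")[270:370,190:300,::-1],None,fx=3.5,fy=3.5)
b=cv2.resize(manip.snapshot("top")[150:250,140:250,::-1],None,fx=3.5,fy=3.5)
cv2.imwrite("pics/c5.png",np.hstack([a,b]))
E
```

```text
16.55 [0.5753 0.2684 0.1572] [-0.9564 -1.4782 50.1993]
```

View pics/c5.png

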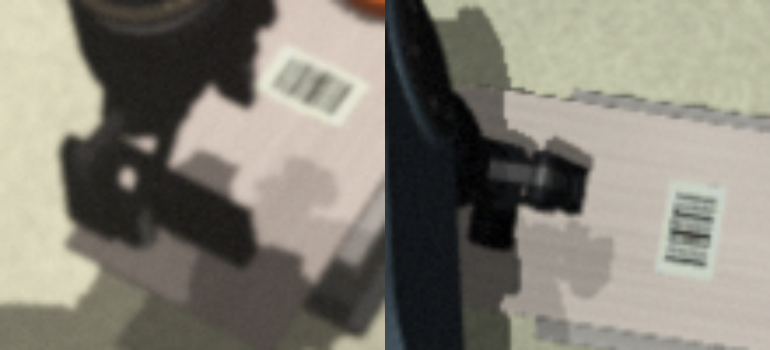

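The crops show the grip block below and between the open fingers: side crop, block at about (200,215); top crop, block under the gripper at (490,210). I descend and close.

Call:
step_arm --targets "0 -1 20 0;0 -1 38 0;0 -1 47 0;0 -1 49 0;0 -1 49 0;0 -1 49 0"

```text
t: 17.25
tcp_pos: [0.5766, 0.27, 0.1095]
tool_rot: [0.998, -0.064, 0.001, -0.0]
force: [-0.0, -0.4, 0.4]
finger_gap: 1.004
gripper_force: 0.0
```

Call:
step_arm --targets "0 0 0 0;0 0 0 0;0 0 0 0;0 0 0 0;0 0 0 0;0 0 0 0;0 0 0 0;0 0 0 0;0 0 0 0;0 0 0 0" --gripper 1 --squeeze 70

```text
t: 18.25
tcp_pos: [0.5757, 0.2694, 0.1086]
tool_rot: [0.998, -0.064, -0.0, 0.0]
force: [-1.4, -5.0, 6.0]
finger_gap: 0.177
gripper_force: 70.3
```

```bash
python3 - <<'E'
from h import *
np.set_printoptions(precision=4,suppress=True)
s=manip.sense();print(s["t"],s["tcp_pos"],R.from_quat(s["tool_rot"]).as_matrix()[:2,:2],s["force"],s["ft_torque"])
for n in("side","top"):
    manip.snapshot(n)
    for q,z in(("plate_edge",.093),("mark",.1)):
        r=manip.mark_of(n,q)
        if r: print(q,n,r[0]["position"],round(r[0]["p"],2),onz(n,r[0]["position"],z))
E
```

```text
18.25 [0.5757 0.2694 0.1086] [[ 0.9919 -0.1268]
 [-0.1268 -0.9919]] [-1.4234 -5.0273  5.9578] [-0.5964  0.2641 -0.1273]
plate_edge side [313.6, 243.2] 0.55 [0.5436 0.0075 0.093 ]
plate_edge top [293.3, 223.1] 0.63 [0.5479 0.0216 0.093 ]
mark top [382.0, 195.5] 0.95 [ 0.6094 -0.16    0.1   ]
```

Gripped at 15 mm. The distance to the mark along the plate axis is about 171 mm; I slide 150 first, then measure.

Call:
step_arm --targets "0 2 0 0;0 6 0 0;0 12 0 0;0 20 0 0;0 29 0 0;0 38 0 0;0 47 0 0;0 56 0 0;0 65 0 0;0 72 0 0;0 76 0 0;0 78 0 0"

```text
t: 19.75
tcp_pos: [0.5664, 0.1928, 0.1086]
tool_rot: [0.998, -0.064, 0.001, -0.001]
force: [-0.2, 6.1, 3.8]
finger_gap: 0.174
gripper_force: 70.3
```

Call:
step_arm --targets "0 4 0 0;0 10 0 0;0 18 0 0;0 27 0 0;0 36 0 0;0 45 0 0;0 54 0 0;0 62 0 0;0 68 0 0;0 71 0 0;0 72 0 0;0 72 0 0"

```text
t: 20.95
tcp_pos: [0.5571, 0.1214, 0.1086]
tool_rot: [0.998, -0.064, 0.001, -0.001]
force: [0.0, 5.3, 4.5]
finger_gap: 0.173
gripper_force: 70.4
```

```bash
python3 - <<'E'
from h import *
np.set_printoptions(precision=4,suppress=True)
s=manip.sense();Rm=R.from_quat(s["tool_rot"]).as_matrix();print(s["t"],s["tcp_pos"],Rm[:,1],s["force"],s["ft_torque"])
u=-Rm[:,1]; print("edge by kinematics",(s["tcp_pos"]-.26*u)@u)
I={n:manip.snapshot(n)[:,:,::-1] for n in("side","top")}
for n in I:
    for q,z in(("plate_edge",.093),("mark",.1)):
        r=manip.mark_of(n,q)
        if r: X=onz(n,r[0]["position"],z);print(q,n,r[0]["position"],round(r[0]["p"],2),X,X@u)
b=proj("top",[.58,-.16,.1]).astype(int);print(b)
a=cv2.resize(I["top"][140:280,310:430],None,fx=3.2,fy=3.2,interpolation=cv2.INTER_CUBIC);c=cv2.resize(I["side"][140:280,260:380],None,fx=3.2,fy=3.2,interpolation=cv2.INTER_CUBIC)
cv2.imwrite("pics/c6.png",np.hstack([a,c]))
E
```

```text
20.95 [0.5571 0.1214 0.1086] [-0.1275 -0.9918 -0.0012] [0.0044 5.3039 4.5181] [ 0.6182 -0.0044 -0.0666]
edge by kinematics -0.06836874638963572
plate_edge side [346.6, 197.5] 0.85 [ 0.5225 -0.1444  0.093 ] -0.07652565514972064
plate_edge top [367.2, 238.9] 0.57 [ 0.5192 -0.1318  0.093 ] -0.06443396682182648
mark top [383.3, 193.7] 0.84 [ 0.6132 -0.1627  0.1   ] -0.08304985330474104
[381 209]
```

View pics/c6.png

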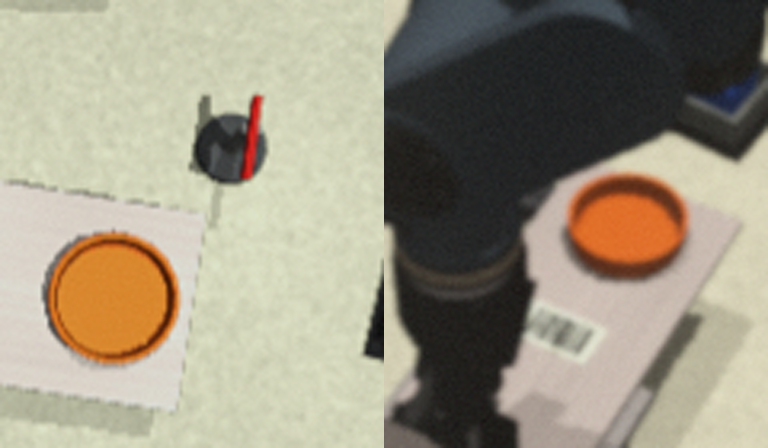

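The top crop shows the plate edge running from (206,214) to (177,410) in the crop, short of the blade at (248–258, 97–178). The plate is straight and flat. I convert these pixels to get the rest.

```bash
python3 - <<'E'
from h import *
u=np.array([.1275,.9918,0])
for p in((206,214),(177,410)): X=onz("top",np.array(p)/3.2+[310,140]-.35,.096);print(X,X@u)
for p in((248,178),(258,97)): X=onz("top",np.array(p)/3.2+[310,140]-.35,.107);print(X,X@u-.0011)
X=proj("top",[0.52,-.13,.096]);print(X)
E
```

```text
[ 0.586474   -0.14440652  0.096     ] -0.06844695361982434
[ 0.45950515 -0.12799675  0.096     ] -0.06836026730356641
[ 0.60919102 -0.16962508  0.107     ] -0.09166229700483063
[ 0.66196209 -0.17536658  0.107     ] -0.09062840745481449
[366.50614852 238.41158547]
```

Edge at -68.4 mm (the image and the kinematics agree), mark at -91.0 mm: 22.5 mm remain.

Call:
step_arm --targets "0 2 0 0;0 6 0 0;0 11 0 0;0 16 0 0;0 20 0 0;0 22 0 0;0 22.5 0 0;0 22.5 0 0;0 22.5 0 0;0 22.5 0 0"

```text
t: 22.25
tcp_pos: [0.5543, 0.0994, 0.1087]
tool_rot: [0.998, -0.064, 0.001, -0.001]
force: [1.9, 5.8, 5.3]
finger_gap: 0.174
gripper_force: 70.6
```

```bash
python3 - <<'E'
from h import *
np.set_printoptions(precision=4,suppress=True)
s=manip.sense();u=np.array([.1275,.9918,0]);print(s["t"],s["tcp_pos"],s["tcp_pos"]@u-.26,s["force"],s["ft_torque"],s["finger_gap"])
I=manip.snapshot("top")[:,:,::-1]
cv2.imwrite("pics/c7.png",cv2.resize(I[150:290,290:490],None,fx=3.5,fy=3.5,interpolation=cv2.INTER_CUBIC))
E
```

```text
22.25 [0.5543 0.0994 0.1087] -0.09069180341320571 [1.8592 5.7922 5.3064] [ 0.8455 -0.0438 -0.046 ] 0.17401540440110555
```

View pics/c7.png

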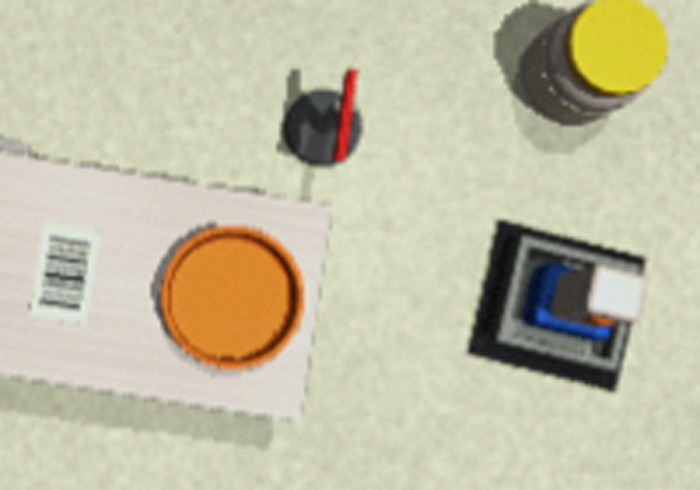

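The edge line, from (330,205) to (302,418) in the crop, extrapolates to the blade tip at about (341,160), allowing for parallax. The scanner stands in its dock and the jar is unmoved.

```bash
python3 -c "
from station import manip
print(manip.sign_off())"
```

```text
the job is handed in; nothing more can be done
None
```

I handed the job in at about 22 s, but no verdict came back: the label was scanned from about 8 cm for 2 s, the scanner is back upright in its dock and released, and the plate's outer edge is within about 1 mm of the red pointer by my measurement, held flat on the stand.

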